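# Find the loaded sample canister and put it on the balance

## Task

Each of the three identical closed boxes on the lab bench holds a sealed steel canister that looks like the others, but only one canister is still loaded: lift the boxes off the bench by hand to feel which is clearly the heaviest. Take the lid off that box, lay the lid on the bench, lift the canister out and set it gently on the balance's pan. Keep the boxes upright and off the pan, leave all three standing on the bench with the other two closed, and do not disturb the beaker, bottle and tube rack.

Things in the scene. Friction and masses are not known exactly. Their poses are not given: they have to be found in the camera images.
- box1: first of three identical opaque white plastic boxes, 150 (x) x 62 (y) x 66 mm high, walls and floor 4 mm, loose on the bench, lid on at the start. Origin: centre of its underside; x along its length, z up. One canister stands upright at its middle, in a 48 mm square pocket 10 mm deep; free space inside 142 x 54 mm
- box2: identical to box1, with a canister too. A closed box weighs about 0.32 kg with an empty canister and about 0.80 kg with the loaded one; which of the three holds the loaded one changes every time and cannot be seen
- box3: identical to box1, with a canister too. The canisters (not tracked) look alike: plain steel cylinders, flat ends, 44 mm across, 60 mm tall; in the box the foot is 4 mm and the top 64 mm above the bench. Loaded about 0.55 kg, empty about 0.07 kg
- lid1: lid of box1: white plate 150 x 62 x 4 mm resting loosely on the rim (no latch), two 8 mm ribs below it. On it, centred, a ridge handle along x, 60 mm long, 16 mm thick, 24 mm high, its top 28 mm above the origin and 94 mm above the bench when closed. Origin: centre of the plate's underside (66 mm up when closed), z up. 0.05 kg
- lid2: lid of box2, identical to lid1
- lid3: lid of box3, identical to lid1
- pan_top (a point): centre of the flat top of the balance's round steel weighing pan, 110 mm across, 65 mm above the bench when unloaded, z up. The loaded canister is to stand here; the pan sinks under it by about 3.6 mm
- pan (a joint): how far the sprung pan has sunk (m): 0 unloaded, 1.5 N per mm, hard stop at 0.014. Over 0.011 (a drop or a push over 16 N) overloads the balance
- balance: the balance's white housing, 180 (x) x 150 (y) x 45 mm high, fixed to the bench; origin at the centre of its underside. The pan's centre lies 30 mm along its +x; the display strip is at its -x end
- beaker: bystander: glass beaker, 80 mm across, 105 mm tall; origin at the centre of its underside
- bottle: bystander: white plastic bottle with blue cap, 64 mm across, 150 mm tall; origin at the centre of its underside
- rack: bystander: green tube rack, 85 x 125 x 57 mm high; origin at the centre of its underside
Things that resemble listed ones, but are neither listed nor needed, are in the scene too. What is shaped like the box2 but pink is not meant. Leave any orange look-alike of the lid3 alone.

How it is judged:
By the outcome, as a careful person would: the job done as asked, in the order asked, and still so for the second after the job is handed in, with the robot touching nothing.
It also fails if it takes over 72 s, if anything falls off the work surface, if the arm or the gripper's body presses on something with over 40 N, if the wrist force passes 120 N, or if a joint passes its speed limit or range.

## Robot

A 6-joint arm with a two-finger parallel gripper is mounted at the origin on the work surface. World frame = base frame: x ahead of the robot, y to its left, z up, the work surface at z = 0. Lengths are in m, angles in degrees, forces in N, time in s.
With the tool pointing down it reaches from about 0.4 to 0.825 m from the base axis. Payload 7 kg.
Tool frame: the origin (TCP) lies midway between the tips of the shut fingers; the grasp point (between the pads) lies hold_point_z behind it (hold_point_z is the distance from the TCP to the grasp point, in m); z points along the fingers, y is the line along which they close (so a half turn about z gives the same grasp; the last joint's range is limited). The gripper opens to 88 mm and grips with 3 to 60 N. Pads are 19 mm wide; open, the fingers measure 130 mm over their backs; the gripper's body (78 mm by 193 mm) begins 47 mm behind the grasp point.
Start: joints at [-59.41, 20.546, 0.682, 0, -70.136, -16.507], TCP at [0.164, -0.655, 0.187] pointing down, gripper open.
Joint ranges: [-176.03, 176.03], [-82.01, 121.73], [-58.28, 71.71], [-173.87, 95.51], [-174.79, -0.11], [-173.66, 173.66]. Speed limits (degrees/s): [136.94, 136.94, 172.46, 180, 180, 180].

## Interface

Orientations are given as [roll, pitch, yaw] about the fixed x, y, z axes, in that order (R = Rz(yaw) Ry(pitch) Rx(roll)).
In Python, from plant import * gives the robot as it stands.
- The arm moves only by the tool step_arm, never from a script. Its argument "steps" is a list that holds one entry, the list of rows, each a list of 6 numbers: the shift along the tool's x, y, z scaled (see below), then the turn, a rotation vector about the tool's x, y, z scaled (see below). In form: [[[tx, ty, tz, wx, wy, wz], ...]]. A call has 1 to 20 rows; each row is the pose to reach, as a shift and turn from the pose commanded when the call began, along the tool's axes at that moment; what a row does not reach only later rows make up. The controller multiplies each number of a shift by 100 mm and each number of a turn by 0.5 rad. A row lasts 1/10 s, in which the tool goes at most 50 mm and 8.59 degrees, less where a joint would pass 70% of its speed; a pose out of reach is approached as far as the arm can. A call with a number of a shift or a turn outside -1 to 1 is refused whole. A call with a gripper value outside its range is refused whole. "jaw" is the closure in counts, from 0 (fully open) to 255 (shut), set as the call begins (left out, the last holds). The fingers move at their own pace and stop on an object; the grip force is fixed at half the most. Time passes only in rows, so rows that repeat a pose let the fingers close. It gives the time, the measured TCP pose, the force, the opening and the grip force at its end, in the units of the state.
- get_obs(): the state, without advancing time (a new reading comes with each control period).
- snapshot(name): name is "scene" or "top" or "wrist"; returns (picture, depth): 420x560x3 uint8, red, green, blue; 420x560 float32, m along the optical axis (not along the pixel's ray), 0 where there is no reading.
- calibration(name): a dict with "mtx" (3x3 intrinsics, pixels), "dist" ([k1, k2, p1, p2, k3] as OpenCV has them; the pictures are not rectified), "rvec" (rotation vector, rad) and "tvec" (3), from world to camera coordinates, as OpenCV has them. Camera axes: x right, y down, z forward; pixel columns grow to the right and rows downward; lengths in m; the calibration is good to about 2 mm. A picture is of the moment at which its call begins: read the wrist's pose just before it. calibration takes no time and is no camera call; for the wrist camera it gives the pose at the moment of the call.
- close_job(): hands the job in; it is judged then, once.
The state is a dict: "clock": time; "joint_pos": joint angles; "qvel": joint speeds; "tau": joint torques, N m; "tool_pos": TCP position; "orientation": TCP orientation; "force": force on the tool from outside, world axes, zero at the start; "moment": the same for the moment, N m; "opening": finger opening in m; "gripper_force": force on a finger pad.
Only numpy, scipy, OpenCV 4.12 (cv2) and the standard library are available. Lean on these libraries where they do the work, as an engineer would, in place of code of your own. Each camera call takes 0.05 s, during which the arm holds its last target. There are 200 camera calls.

## Working session

There is one attempt and no reset: what is moved stays moved. The work goes in short steps, Python scripts to look and compute and a tool call to move; the robot and the scene stay as the last step left them, time stands still between calls to the robot, and variables do not carry over. Pictures are saved under pics/ and viewed, at most 10 in all, crops included, and the job is handed in when it is done.

Besides the shell and the picture viewer there is one more tool, called after "Request:" as name(argument=value, ...), one argument or row to a line, values as JSON. step_arm: Moves the arm, as the interface text tells. Its arguments: {"type":"object","properties":{"steps":{"type":"array","items":{"type":"array","items":{"type":"array","items":{"type":"number","minimum":-1,"maximum":1}}}},"jaw":{"type":"number"}},"required":["steps"]}

```bash
ls; mkdir -p pics; python3 - <<'E'
from plant import *
import cv2,numpy as np
o=get_obs();print(o)
for n in("scene","top"):
    p,d=snapshot(n);np.savez('pics/'+n,p=p,d=d);cv2.imwrite('pics/%s0.png'%n,p[:,:,::-1]);c=calibration(n);R=cv2.Rodrigues(np.array(c['rvec'],float))[0];print(n,c,-R.T@np.ravel(c['tvec']))
E
```

```text
pics
{'clock': 0.0, 'joint_pos': array([-5.94102870e+01,  2.05934446e+01,  6.32685793e-01, -1.90849713e-02,
       -7.01364815e+01, -1.65074811e+01]), 'qvel': array([-0.06919865, -0.02148245, -0.01243807, -0.12062153, -0.03771959,
        0.06521522]), 'tau': array([-8.65404490e-04, -5.82717061e+01,  2.93041921e+01,  6.99676797e+00,
        6.67884975e-03, -1.17167656e-04]), 'tool_pos': array([ 0.16406263, -0.65417234,  0.18589507]), 'orientation': array([ 1.79901670e+02, -1.04311052e-02, -1.65924259e+02]), 'force': array([-0.21381749,  0.54205693,  0.06343138]), 'moment': array([0.00352052, 0.02268569, 0.00089211]), 'gripper_force': 0.0, 'opening': 0.08737135425599658}
scene {'mtx': array([[517.52722688,   0.        , 277.87610913],
       [  0.        , 517.52722688, 211.58526498],
       [  0.        ,   0.        ,   1.        ]]), 'dist': array([-0.16141266,  0.        ,  0.        ,  0.        ,  0.        ]), 'rvec': array([ 2.0958387 ,  1.35862694, -0.48799064]), 'tvec': array([-0.25183621, -0.32902057,  2.01007193])} [ 1.5156103  -0.42556359  1.31677113]
top {'mtx': array([[488.72315343,   0.        , 280.24854166],
       [  0.        , 488.72315343, 218.73099815],
       [  0.        ,   0.        ,   1.        ]]), 'dist': array([0.04865599, 0.        , 0.        , 0.        , 0.        ]), 'rvec': array([ 2.17209189, -2.17082361,  0.09197874]), 'tvec': array([0.01725851, 0.54526864, 1.56519258])} [0.40020937 0.00691328 1.60848631]
```

View pics/top0.png

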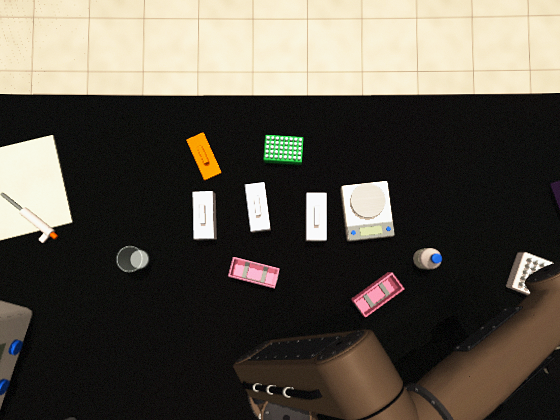

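View pics/scene0.png

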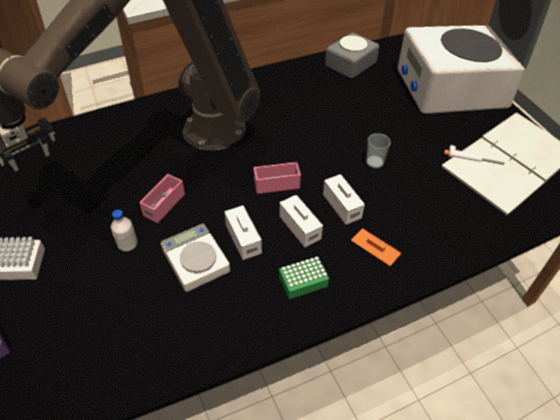

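The top view shows three white boxes with ridge lids at about (204,215), (258,207) and (316,217), and the balance with its pan at (367,200). Also there are pink open boxes at (254,272) and (378,294), an orange lid at (203,156), the rack at (284,149), the beaker at (132,259) and the bottle at (428,259). The pink boxes and orange lid are look-alikes to leave alone.

```bash
cat > h.py <<'E'
from plant import *
import cv2,numpy as np
from scipy.spatial.transform import Rotation as Rn
def cam(n):
    c=calibration(n);return c,cv2.Rodrigues(np.array(c['rvec'],float))[0],np.ravel(c['tvec'])
def ray(n,uv,cc=None):
    c,R,t=cc or cam(n)
    q=cv2.undistortPoints(np.array(uv,float).reshape(-1,1,2),c['mtx'],c['dist']).reshape(-1,2)
    return np.c_[q,np.ones(len(q))]@R,-R.T@t
def plane(n,uv,z,cc=None):
    r,o=ray(n,uv,cc);return o+r*((z-o[2])/r[:,2])[:,None]
def cloud(n,d,cc=None):
    v,u=np.mgrid[:d.shape[0],:d.shape[1]]
    r,o=ray(n,np.stack([u,v],-1).reshape(-1,2),cc)
    return (o+r*d.reshape(-1,1)).reshape(*d.shape,3)
def rel(pos,yaw,o=None):
    "shift/turn numbers for step_arm to reach pos with tool down at yaw"
    o=o or get_obs();R0=Rn.from_euler('xyz',o['orientation'],degrees=True)
    return R0.inv().apply(np.array(pos)-o['tool_pos'])/0.1,(R0.inv()*Rn.from_euler('xyz',[180,0,yaw],degrees=True)).as_rotvec()/0.5
E
python3 - <<'E'
from h import *
f=np.load('pics/top.npz');p,d=f['p'],f['d'];X=cloud('top',d);cc=cam('top')
hsv=cv2.cvtColor(p,cv2.COLOR_RGB2HSV)
print('bench z',np.median(X[180:190,100:180,2]))
wh=((hsv[...,2]>110)&(hsv[...,1]<60)&(X[...,2]>.06)&(X[...,2]<.08)).astype(np.uint8)
for cx,cy in((204,215),(258,207),(316,217)):
    m=np.zeros_like(wh);m[cy-32:cy+32,cx-20:cx+20]=1
    w=wh&m; ys,xs=np.nonzero(w);z=np.median(X[w>0][:,2])
    P=plane('top',np.c_[xs,ys],.07,cc)[:,:2]
    r=cv2.minAreaRect(P.astype(np.float32)*1000)
    h=(m>0)&(X[...,2]>.085)&(X[...,2]<.11)
    H=X[h];hr=cv2.minAreaRect(H[:,:2].astype(np.float32)*1000)
    print('lid z',z,np.round(r[0],1),np.round(r[1],1),round(r[2],1),'| handle',len(H),np.round(hr[0],1),np.round(hr[1],1),round(hr[2],1),np.median(H[:,2]),X[w>0][:,:2].mean(0))
pan=(X[...,2]>.058)&(X[...,2]<.072);pan[:, :340]=0;pan[:,400:]=0;pan[:170]=0;pan[245:]=0
c,_=cv2.findContours(pan.astype(np.uint8),0,1);c=max(c,key=cv2.contourArea)
q=plane('top',c.reshape(-1,2),.065,cc)[:,:2];print('pan',cv2.minEnclosingCircle(q.astype(np.float32)),q.mean(0))
for n,(a,b,z) in dict(beaker=(132,259,.05),bottle=(428,259,.1),rack=(284,149,.057),orange=(203,156,.02),pink1=(254,272,.04),pink2=(378,294,.04)).items(): print(n,plane('top',[(a,b)],z)[0])
E
```

```text
bench z -0.0010005693700941842
lid z 0.06889198734907442 [555.6 260.5] [149.9  63.2] 2.6 | handle 101 [555.4 260.3] [60.2 15.9] 0.4 0.09234414204260277 [0.55520684 0.26126104]
lid z 0.06930588919874359 [581.8  89.6] [150.4  61.7] 7.5 | handle 97 [581.9  89.8] [58.2 15.8] 7.3 0.09262984609898206 [0.58115637 0.0897367 ]
lid z 0.06898731381858136 [551.7 -97.4] [ 60.2 149.4] 89.8 | handle 92 [550.7 -97.5] [13.  56.7] 89.9 0.09230532730282892 [ 0.5504991  -0.09698852]
pan ((0.6018044352531433, -0.25967463850975037), 0.05484950914978981) [ 0.60077516 -0.26016878]
beaker [0.41465973 0.48721169 0.05      ]
bottle [ 0.41494007 -0.43455862  0.1       ]
rack [0.76827468 0.00545676 0.057     ]
orange [0.75349797 0.27269092 0.02      ]
pink1 [0.37322664 0.10105561 0.04      ]
pink2 [ 0.30480226 -0.29205289  0.04      ]
```

```bash
python3 - <<'E'
import cv2
a=cv2.imread('pics/top0.png')[120:310,110:460];cv2.imwrite('pics/crop1.png',cv2.resize(a,None,fx=2.2,fy=2.2,interpolation=2))
E
```

```text
(no output)
```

View pics/crop1.png

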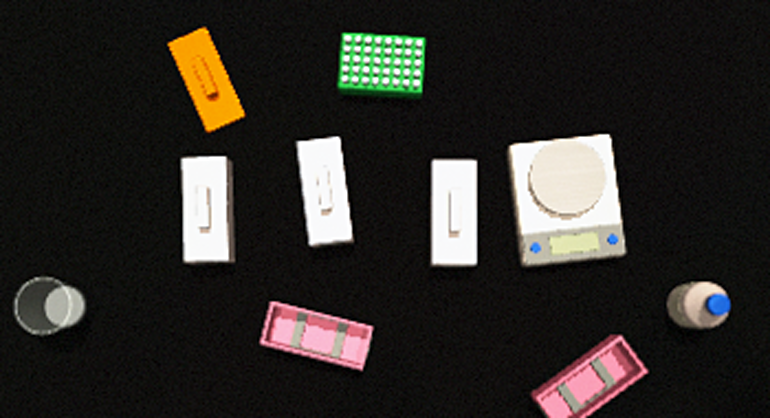

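The enlarged crop confirms it: only three closed white boxes with white lids fit the description. They are A (555.5,260.5) mm at about 2°, B (582,89.7) at 7.4° and C (551.5,-97.4) at about 0°. The pink boxes and orange lid are decoys. Next I align the tool and travel to C.

```bash
python3 -c "
import plant;print([k for k in dir(plant) if not k.startswith('__')]);print(getattr(plant,'hold_point_z',None))"
```

```text
['PlanningError', 'calibration', 'close_job', 'get_obs', 'hold_point_z', 'snapshot']
0.0188
```

Request:
step_arm(
  steps=[
    [[-0.28, 0.17, 0, 0, 0, 0.16], [-0.56, 0.34, 0, 0, 0, 0.33], [-0.85, 0.51, 0, 0, 0, 0.49], [-0.85, 0.51, 0, 0, 0, 0.49], [-0.85, 0.51, 0, 0, 0, 0.49]],
  ],
  jaw=0,
)

```text
clock: 0.6
tool_pos: [0.2348, -0.584, 0.1868]
orientation: [180.0, -0.0, -179.8]
force: [-0.1, -0.8, 0.2]
opening: 0.0878
gripper_force: 0.0
```

Request:
step_arm(
  steps=[
    [[-0.21, 0.32, 0, 0, 0, 0], [-0.42, 0.65, 0, 0, 0, 0], [-0.63, 0.97, 0, 0, 0, 0]],
  ],
)

```text
clock: 0.9
tool_pos: [0.2968, -0.4871, 0.1864]
orientation: [180.0, -0.0, 180.0]
force: [0.3, -0.1, 0.2]
opening: 0.0879
gripper_force: 0.0
```

Request:
step_arm(
  steps=[
    [[-0.21, 0.32, 0, 0, 0, 0], [-0.42, 0.65, 0, 0, 0, 0], [-0.63, 0.97, 0, 0, 0, 0]],
  ],
)

```text
clock: 1.2
tool_pos: [0.3602, -0.3898, 0.1867]
orientation: [180.0, -0.0, -180.0]
force: [-0.4, -0.4, 0.2]
opening: 0.0877
gripper_force: 0.0
```

Request:
step_arm(
  steps=[
    [[-0.21, 0.32, 0, 0, 0, 0], [-0.42, 0.65, 0, 0, 0, 0], [-0.63, 0.97, 0, 0, 0, 0]],
  ],
)

```text
clock: 1.5
tool_pos: [0.4234, -0.2928, 0.1868]
orientation: [-180.0, -0.0, -180.0]
force: [0.1, -1.2, 0.5]
opening: 0.0877
gripper_force: 0.0
```

Request:
step_arm(
  steps=[
    [[-0.21, 0.32, 0, 0, 0, 0], [-0.42, 0.65, 0, 0, 0, 0], [-0.63, 0.97, 0, 0, 0, 0]],
  ],
)

```text
clock: 1.8
tool_pos: [0.4865, -0.1957, 0.1869]
orientation: [-180.0, -0.0, -180.0]
force: [0.2, -0.4, 0.9]
opening: 0.0875
gripper_force: 0.0
```

Request:
step_arm(
  steps=[
    [[-0.21, 0.32, 0, 0, 0, 0], [-0.42, 0.65, 0, 0, 0, 0], [-0.63, 0.97, 0, 0, 0, 0], [-0.63, 0.97, 0, 0, 0, 0], [-0.63, 0.97, 0, 0, 0, 0]],
  ],
)

```text
clock: 2.3
tool_pos: [0.549, -0.0993, 0.1862]
orientation: [-180.0, -0.1, -179.9]
force: [-0.8, 0.1, 0.4]
opening: 0.0877
gripper_force: 0.0
```

```bash
python3 - <<'E'
from h import *
o=get_obs();print(o['clock'],o['tool_pos'],o['orientation'],o['force'],o['joint_pos'],rel([.5515,-.0974,.12],180,o))
E
```

```text
2.3 [ 0.54896958 -0.09930742  0.18621872] [-1.79989702e+02 -7.60619033e-02 -1.79884845e+02] [-0.81222157  0.14878428  0.36322147] [ 9.85271146e+00  9.63126323e+00 -1.42860831e+01 -2.96891504e-03
 -6.61593614e+01 -9.97363474e+01] (array([-0.02622158,  0.01914235,  0.66214957]), array([-0.00036212, -0.0026547 ,  0.00401992]))
```

Request:
step_arm(
  steps=[
    [[-0.03, 0.02, 0.3, 0, 0, 0], [-0.03, 0.02, 0.6, 0, 0, 0], [-0.03, 0.02, 0.85, 0, 0, 0], [-0.03, 0.02, 1.0, 0, 0, 0]],
  ],
)

```text
clock: 2.7
tool_pos: [0.55, -0.0989, 0.0848]
orientation: [-180.0, -0.2, 179.9]
force: [-0.4, -0.4, 0.1]
opening: 0.0878
gripper_force: 0.0
```

Request:
step_arm(
  steps=[
    [[0, 0, 0.15, 0, 0, 0], [0, 0, 0.3, 0, 0, 0], [0, 0, 0.42, 0, 0, 0], [0, 0, 0.51, 0, 0, 0], [0, 0, 0.51, 0, 0, 0], [0, 0, 0.51, 0, 0, 0]],
  ],
)

```text
clock: 3.3
tool_pos: [0.552, -0.0976, 0.0362]
orientation: [-180.0, 0.0, -180.0]
force: [0.3, 0.6, 0.3]
opening: 0.0876
gripper_force: 0.0
```

Request:
step_arm(
  steps=[
    [[0, 0, 0, 0, 0, 0], [0, 0, 0, 0, 0, 0], [0, 0, 0, 0, 0, 0], [0, 0, 0, 0, 0, 0], [0, 0, 0, 0, 0, 0], [0, 0, 0, 0, 0, 0], [0, 0, 0, 0, 0, 0]],
  ],
  jaw=255,
)

```text
clock: 4.0
tool_pos: [0.5519, -0.0973, 0.0359]
orientation: [-180.0, -0.0, -180.0]
force: [-0.1, 0.4, 0.3]
opening: 0.0373
gripper_force: 0.0
```

```bash
python3 - <<'E'
from h import *
p,d=snapshot('scene');q,e=snapshot('wrist');o=get_obs();print(o['opening'],o['gripper_force'],o['force'])
a=cv2.resize(p[140:320,120:420],(560,336),interpolation=2)
cv2.imwrite('pics/s1.png',np.vstack([a,cv2.resize(q,(560,420))])[:,:,::-1][:600])
E
```

```text
0.029229762446075416 0.0 [-0.34137125 -0.42511438  0.25856287]
```

View pics/s1.png

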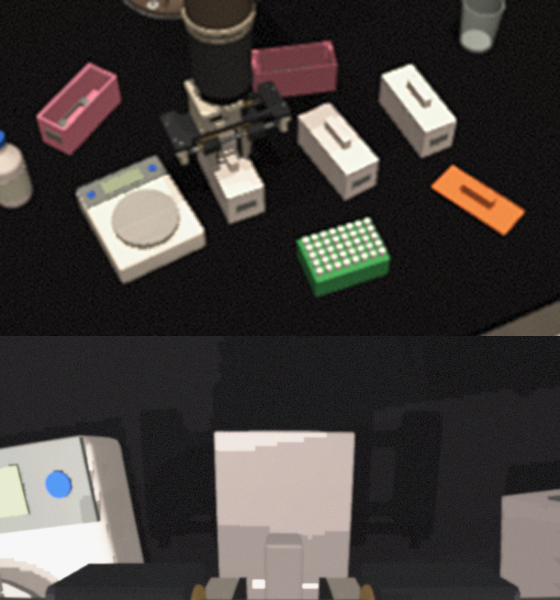

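```bash
python3 - <<'E'
from h import *
p,d=snapshot('scene');o=get_obs();print(o['opening'],o['gripper_force'],o['force'],o['tool_pos'])
c,R,t=cam('scene');T=o['tool_pos']
pts=np.array([T,T+[0,0,.0188],T+[0,.035,.0188],T+[0,-.035,.0188],T+[0,0,.066]])
u=cv2.projectPoints(pts,R,t,c['mtx'],c['dist'])[0].reshape(-1,2);print(u.round(1))
X=cloud('scene',d)
a=p[175:275,190:290].copy();a=cv2.resize(a,(600,600),interpolation=cv2.INTER_NEAREST)
for i,q in enumerate(u): cv2.circle(a,tuple(int(v) for v in (q-[190,175])*6+3),4,[(255,0,0),(255,255,0),(0,255,0),(0,255,0),(0,0,255)][i],2)
cv2.imwrite('pics/s2.png',a[:,:,::-1])
E
```

```text
0.025012142103940142 0.0 [ 0.135083   -0.39380578 -0.21728254] [ 0.55184263 -0.09729954  0.03584007]
[[242.2 231. ]
 [241.9 227.3]
 [252.2 223.8]
 [231.5 230.8]
 [241.3 217.6]]
```

View pics/s2.png

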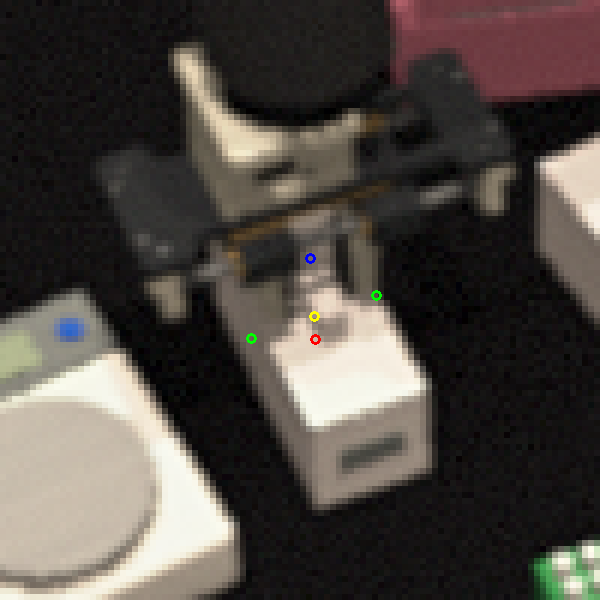

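```bash
python3 - <<'E'
from h import *
p,d=snapshot('scene');o=get_obs();print(o['opening'],o['gripper_force'],o['tool_pos'])
X=cloud('scene',d)
for x,y in((265,290),(280,290),(355,250),(370,260),(345,265),(170,300),(490,190),(130,200),(440,90),(320,250),(330,330),(350,380),(250,340),(240,270)):
    v,u=round(175+y/6),round(190+x/6);print(x,y,X[v,u].round(3),p[v,u])
q,e=snapshot('wrist');W=cloud('wrist',e)
for u,v in((285,250),(285,330),(285,400),(258,405),(312,405),(225,405),(340,405),(200,415),(130,400)): print(u,v,W[v,u].round(3),q[v,u])
E
```

```text
0.021091517284327798 0.0 [ 0.55188692 -0.09728561  0.03585214]
265 290 [ 0.568 -0.127  0.109] [97 91 77]
280 290 [ 0.56  -0.115  0.094] [78 72 60]
355 250 [ 0.56  -0.075  0.103] [101  94  79]
370 260 [ 0.482 -0.036 -0.006] [63 59 49]
345 265 [ 0.562 -0.079  0.098] [84 76 64]
170 300 [ 0.591 -0.183  0.153] [133 122 103]
490 190 [ 0.592 -0.012  0.154] [135 125 106]
130 200 [ 0.546 -0.183  0.181] [53 54 51]
440 90 [ 0.541 -0.02   0.182] [43 43 42]
320 250 [ 0.525 -0.082  0.069] [120 108  98]
330 330 [ 0.582 -0.098  0.076] [144 129 120]
350 380 [ 0.607 -0.099  0.066] [246 246 235]
250 340 [ 0.544 -0.129  0.038] [106  96  88]
240 270 [ 0.589 -0.145  0.155] [83 71 54]
285 250 [ 0.54  -0.096  0.093] [168 153 149]
285 330 [ 0.529 -0.097  0.168] [117  94  60]
285 400 [ 0.527 -0.097  0.19 ] [132 124 112]
258 405 [ 0.527 -0.101  0.191] [132 123 113]
312 405 [ 0.487 -0.097  0.233] [132 123 113]
225 405 [ 0.527 -0.105  0.191] [132 123 113]
340 405 [ 0.527 -0.089  0.191] [133 122 113]
200 415 [ 0.487 -0.097  0.233] [131 124 114]
130 400 [ 0.528 -0.12   0.189] [132 123 111]
```

```bash
python3 - <<'E'
from h import *
f=np.load('pics/scene.npz');p,d=f['p'],f['d'];X=cloud('scene',d)
w=X[100:180,0:80];m=(w[...,2]>.08)&(np.hypot(w[...,0]-.164,w[...,1]+.655)<.15)
P=w[m];print('initial gripper, TCP rep .164 -.654 .186: zmin pct',np.percentile(P[:,2],[0,1,3,10,50]))
i=P[:,2]<np.percentile(P[:,2],4);print(P[i].round(3))
v,u=np.nonzero(m);print(np.c_[u,v+100][i][:20].tolist())
a=cv2.resize(p[100:180,0:80],(560,560),interpolation=2);cv2.imwrite('pics/s3.png',a[:,:,::-1])
E
```

```text
initial gripper, TCP rep .164 -.654 .186: zmin pct [0.22242217 0.23263639 0.24844577 0.2992689  0.33466669]
[[ 0.157 -0.594  0.258]
 [ 0.16  -0.602  0.255]
 [ 0.16  -0.599  0.254]
 [ 0.163 -0.596  0.255]
 [ 0.153 -0.613  0.249]
 [ 0.168 -0.602  0.258]
 [ 0.168 -0.599  0.256]
 [ 0.163 -0.597  0.251]
 [ 0.158 -0.595  0.246]
 [ 0.165 -0.609  0.253]
 [ 0.163 -0.607  0.251]
 [ 0.153 -0.605  0.242]
 [ 0.167 -0.6    0.252]
 [ 0.157 -0.599  0.243]
 [ 0.158 -0.596  0.242]
 [ 0.16  -0.611  0.245]
 [ 0.165 -0.608  0.248]
 [ 0.157 -0.606  0.241]
 [ 0.163 -0.602  0.245]
 [ 0.169 -0.599  0.248]
 [ 0.162 -0.597  0.242]
 [ 0.162 -0.594  0.24 ]
 [ 0.156 -0.61   0.238]
 [ 0.164 -0.606  0.243]
 [ 0.163 -0.603  0.241]
 [ 0.16  -0.601  0.237]
 [ 0.161 -0.598  0.237]
 [ 0.158 -0.595  0.233]
 [ 0.167 -0.607  0.241]
 [ 0.165 -0.604  0.239]
 [ 0.161 -0.602  0.234]
 [ 0.168 -0.598  0.238]
 [ 0.156 -0.597  0.228]
 [ 0.152 -0.61   0.226]
 [ 0.164 -0.606  0.234]
 [ 0.163 -0.603  0.232]
 [ 0.16  -0.6    0.228]
 [ 0.166 -0.597  0.232]
 [ 0.162 -0.594  0.228]
 [ 0.164 -0.607  0.23 ]
 [ 0.166 -0.604  0.23 ]
 [ 0.157
[... 545 characters left out ...]
[ 0.182 -0.698  0.235]
 [ 0.175 -0.696  0.228]
 [ 0.186 -0.71   0.239]
 [ 0.189 -0.706  0.24 ]
 [ 0.189 -0.703  0.24 ]
 [ 0.179 -0.702  0.23 ]
 [ 0.184 -0.699  0.233]
 [ 0.185 -0.696  0.233]
 [ 0.192 -0.707  0.239]
 [ 0.187 -0.705  0.234]
 [ 0.185 -0.702  0.232]
 [ 0.185 -0.7    0.23 ]
 [ 0.183 -0.697  0.227]
 [ 0.183 -0.694  0.226]
 [ 0.191 -0.705  0.234]
 [ 0.184 -0.704  0.227]
 [ 0.19  -0.697  0.23 ]
 [ 0.185 -0.695  0.224]
 [ 0.194 -0.706  0.232]
 [ 0.187 -0.705  0.226]]
[[46, 146], [44, 148], [45, 148], [46, 148], [41, 149], [44, 149], [45, 149], [46, 149], [47, 149], [42, 150], [43, 150], [44, 150], [45, 150], [46, 150], [47, 150], [42, 151], [43, 151], [44, 151], [45, 151], [46, 151]]
```

View pics/s3.png

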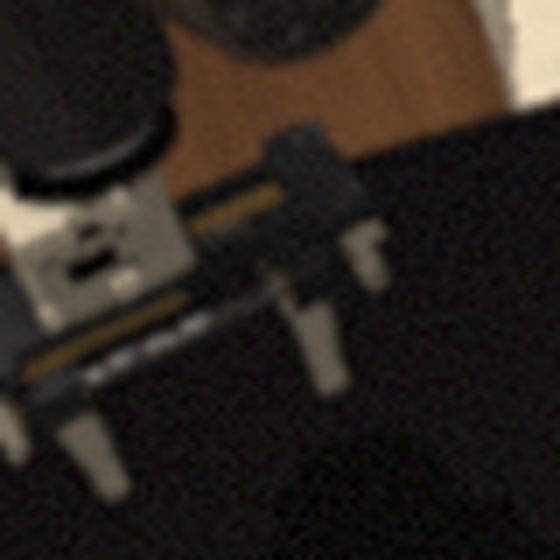

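The fingers closed over the lid rather than the box side. At the start the tips were at z of about 0.222 while the reported TCP z was 0.186, so the real tips sit about 35 mm above the reported TCP. I open the jaw, rise and measure that offset again.

Request:
step_arm(
  steps=[
    [[0, 0, 0, 0, 0, 0], [0, 0, 0, 0, 0, 0], [0, 0, 0, 0, 0, 0], [0, 0, 0, 0, 0, 0], [0, 0, 0, 0, 0, 0], [0, 0, -0.15, 0, 0, 0], [0, 0, -0.3, 0, 0, 0], [0, 0, -0.3, 0, 0, 0], [0, 0, -0.3, 0, 0, 0], [0, 0, -0.3, 0, 0, 0]],
  ],
  jaw=0,
)

```text
clock: 5.25
tool_pos: [0.5513, -0.0973, 0.0652]
orientation: [180.0, -0.1, -180.0]
force: [0.2, 0.7, -0.4]
opening: 0.0864
gripper_force: 0.0
```

```bash
python3 - <<'E'
from h import *
p,d=snapshot('scene');X=cloud('scene',d);o=get_obs();print(o['opening'],o['tool_pos'])
T=o['tool_pos']
D=X-T
for s in(1,-1):
    m=(abs(D[...,0])<.03)&(s*D[...,1]>.03)&(s*D[...,1]<.075)&(X[...,2]>.075)&(X[...,2]<.14)
    P=X[m];print(len(P),P.mean(0).round(3),np.sort(P[:,2]).round(3)[:14])
m=(abs(D[...,0])<.06)&(abs(D[...,1])>.08)&(abs(D[...,1])<.1)&(X[...,2]>.11)&(X[...,2]<.25);print('stub z',np.sort(X[m][:,2]).round(3)[:10])
E
```

```text
0.0871708830803797 [ 0.55129699 -0.09733659  0.06509286]
59 [ 0.558 -0.049  0.122] [0.102 0.104 0.105 0.107 0.107 0.108 0.108 0.108 0.11  0.11  0.111 0.111
 0.112 0.112]
46 [ 0.561 -0.15   0.12 ] [0.075 0.103 0.104 0.105 0.107 0.108 0.108 0.109 0.11  0.112 0.112 0.112
 0.113 0.113]
stub z [0.168 0.17  0.171 0.171 0.172 0.172 0.173 0.173 0.173 0.175]
```

True tip z is reported z + 0.0355 (the body's bottom edge confirms it). I go down to a reported z of about 0, grip the side of C and lift.

Request:
step_arm(
  steps=[
    [[0, 0, 0.15, 0, 0, 0], [0, 0, 0.3, 0, 0, 0], [0, 0, 0.4, 0, 0, 0], [0, 0, 0.5, 0, 0, 0], [0, 0, 0.58, 0, 0, 0], [0, 0, 0.64, 0, 0, 0], [0, 0, 0.64, 0, 0, 0], [0, 0, 0.64, 0, 0, 0]],
  ],
)

```text
clock: 6.1
tool_pos: [0.5521, -0.0973, 0.002]
orientation: [-180.0, 0.0, -179.9]
force: [-0.2, 0.9, -0.5]
opening: 0.0874
gripper_force: 0.0
```

Request:
step_arm(
  steps=[
    [[0, 0, 0, 0, 0, 0], [0, 0, 0, 0, 0, 0], [0, 0, 0, 0, 0, 0], [0, 0, 0, 0, 0, 0], [0, 0, 0, 0, 0, 0], [0, 0, 0, 0, 0, 0]],
  ],
  jaw=255,
)

```text
clock: 6.7
tool_pos: [0.552, -0.0972, 0.0021]
orientation: [180.0, 0.0, -180.0]
force: [-1.2, 1.5, 3.5]
opening: 0.0619
gripper_force: 30.0
```

Request:
step_arm(
  steps=[
    [[0, 0, -0.05, 0, 0, 0], [0, 0, -0.12, 0, 0, 0], [0, 0, -0.2, 0, 0, 0], [0, 0, -0.27, 0, 0, 0], [0, 0, -0.3, 0, 0, 0], [0, 0, -0.3, 0, 0, 0], [0, 0, -0.3, 0, 0, 0], [0, 0, -0.3, 0, 0, 0], [0, 0, -0.3, 0, 0, 0]],
  ],
)

```text
clock: 7.6
tool_pos: [0.5516, -0.0973, 0.0315]
orientation: [-180.0, -0.0, -180.0]
force: [-0.6, -1.0, -9.0]
opening: 0.0617
gripper_force: 30.0
```

Request:
step_arm(
  steps=[
    [[0, 0, 0.07, 0, 0, 0], [0, 0, 0.14, 0, 0, 0], [0, 0, 0.2, 0, 0, 0], [0, 0, 0.25, 0, 0, 0], [0, 0, 0.28, 0, 0, 0], [0, 0, 0.3, 0, 0, 0], [0, 0, 0.3, 0, 0, 0], [0, 0, 0.3, 0, 0, 0]],
  ],
)

```text
clock: 8.4
tool_pos: [0.5519, -0.0973, 0.0021]
orientation: [-180.0, 0.0, -179.9]
force: [-2.4, 0.4, -3.3]
opening: 0.0618
gripper_force: 30.0
```

Request:
step_arm(
  steps=[
    [[0, 0, 0, 0, 0, 0], [0, 0, 0, 0, 0, 0], [0, 0, 0, 0, 0, 0], [0, 0, 0, 0, 0, 0]],
  ],
  jaw=0,
)

```text
clock: 8.8
tool_pos: [0.5525, -0.0973, 0.0023]
orientation: [180.0, 0.1, -179.9]
force: [0.2, 0.5, -0.2]
opening: 0.0858
gripper_force: 0.0
```

C pulls about 9 N, so it is likely the loaded one. I lift B next to compare.

Request:
step_arm(
  steps=[
    [[0, 0, -0.15, 0, 0, 0], [0, 0, -0.4, 0, 0, 0], [0, 0, -0.7, 0, 0, 0], [0, 0, -1.0, 0, 0, 0], [0, 0, -1.0, 0, 0, 0]],
  ],
)

```text
clock: 9.3
tool_pos: [0.555, -0.0973, 0.1065]
orientation: [180.0, 0.4, -179.9]
force: [0.1, 0.7, -0.3]
opening: 0.0873
gripper_force: 0.0
```

Request:
step_arm(
  steps=[
    [[-0.05, 0.3, 0, 0, 0, 0], [-0.1, 0.6, 0, 0, 0, 0], [-0.15, 0.93, 0, 0, 0, 0]],
  ],
)

```text
clock: 9.6
tool_pos: [0.5669, -0.0036, 0.1018]
orientation: [180.0, 0.0, 180.0]
force: [1.3, -0.4, 0.1]
opening: 0.0875
gripper_force: 0.0
```

Request:
step_arm(
  steps=[
    [[-0.05, 0.3, 0, 0, 0, -0.1], [-0.1, 0.6, 0, 0, 0, -0.2], [-0.15, 0.94, 0, 0, 0, -0.26], [-0.15, 0.94, 0, 0, 0, -0.26], [-0.15, 0.94, 0, 0, 0, -0.26], [-0.15, 0.94, 0, 0, 0, -0.26]],
  ],
)

```text
clock: 10.2
tool_pos: [0.5814, 0.0892, 0.1015]
orientation: [-180.0, -0.0, -172.5]
force: [-0.1, 0.4, 0.3]
opening: 0.0877
gripper_force: 0.0
```

Request:
step_arm(
  steps=[
    [[0, 0, 0.3, 0, 0, 0], [0, 0, 0.55, 0, 0, 0], [0, 0, 0.75, 0, 0, 0], [0, 0, 0.9, 0, 0, 0], [0, 0, 1.0, 0, 0, 0], [0, 0, 1.0, 0, 0, 0], [0, 0, 1.0, 0, 0, 0]],
  ],
)

```text
clock: 10.9
tool_pos: [0.5821, 0.0894, 0.0023]
orientation: [-180.0, 0.0, -172.5]
force: [-0.7, 0.7, 0.0]
opening: 0.0874
gripper_force: 0.0
```

Request:
step_arm(
  steps=[
    [[0, 0, 0, 0, 0, 0], [0, 0, 0, 0, 0, 0], [0, 0, 0, 0, 0, 0], [0, 0, 0, 0, 0, 0], [0, 0, 0, 0, 0, 0], [0, 0, 0, 0, 0, 0]],
  ],
  jaw=255,
)

```text
clock: 11.5
tool_pos: [0.5819, 0.0899, 0.0023]
orientation: [180.0, 0.0, -172.5]
force: [-1.8, 0.6, 5.9]
opening: 0.0617
gripper_force: 30.0
```

Request:
step_arm(
  steps=[
    [[0, 0, -0.05, 0, 0, 0], [0, 0, -0.12, 0, 0, 0], [0, 0, -0.2, 0, 0, 0], [0, 0, -0.27, 0, 0, 0], [0, 0, -0.3, 0, 0, 0], [0, 0, -0.3, 0, 0, 0], [0, 0, -0.3, 0, 0, 0], [0, 0, -0.3, 0, 0, 0], [0, 0, -0.3, 0, 0, 0]],
  ],
)

```text
clock: 12.4
tool_pos: [0.5815, 0.0897, 0.0315]
orientation: [-180.0, -0.0, -172.5]
force: [-0.2, -0.5, -3.6]
opening: 0.0614
gripper_force: 30.0
```

Request:
step_arm(
  steps=[
    [[0, 0, 0.07, 0, 0, 0], [0, 0, 0.14, 0, 0, 0], [0, 0, 0.2, 0, 0, 0], [0, 0, 0.25, 0, 0, 0], [0, 0, 0.28, 0, 0, 0], [0, 0, 0.3, 0, 0, 0], [0, 0, 0.3, 0, 0, 0], [0, 0, 0.3, 0, 0, 0]],
  ],
)

```text
clock: 13.2
tool_pos: [0.5816, 0.0896, 0.0023]
orientation: [-180.0, -0.0, -172.5]
force: [-4.0, -0.8, 3.9]
opening: 0.0614
gripper_force: 30.0
```

Request:
step_arm(
  steps=[
    [[0, 0, 0, 0, 0, 0], [0, 0, 0, 0, 0, 0], [0, 0, 0, 0, 0, 0], [0, 0, 0, 0, 0, 0]],
  ],
  jaw=0,
)

```text
clock: 13.6
tool_pos: [0.582, 0.0899, 0.0019]
orientation: [180.0, 0.0, -172.5]
force: [-0.3, -0.5, -0.0]
opening: 0.0854
gripper_force: 0.0
```

Request:
step_arm(
  steps=[
    [[0, 0, -0.15, 0, 0, 0], [0, 0, -0.4, 0, 0, 0], [0, 0, -0.7, 0, 0, 0], [0, 0, -1.0, 0, 0, 0], [0, 0, -1.0, 0, 0, 0], [0, 0, -1.0, 0, 0, 0]],
  ],
)

```text
clock: 14.2
tool_pos: [0.5822, 0.0901, 0.1026]
orientation: [179.9, 0.1, -172.5]
force: [0.3, -0.1, -0.6]
opening: 0.0875
gripper_force: 0.0
```

B pulls only 3.6 N against 9 N for C, so C holds the loaded canister. I go back to C and grip its lid handle.

Request:
step_arm(
  steps=[
    [[0, 0, 0, 0, 0, 0.13], [0, 0, 0, 0, 0, 0.26]],
  ],
)

```text
clock: 14.4
tool_pos: [0.5809, 0.0895, 0.1006]
orientation: [-180.0, -0.1, 179.9]
force: [0.1, 0.3, -0.6]
opening: 0.0875
gripper_force: 0.0
```

Request:
step_arm(
  steps=[
    [[0.05, -0.3, 0, 0, 0, 0], [0.1, -0.6, 0, 0, 0, 0], [0.15, -0.93, 0, 0, 0, 0]],
  ],
)

```text
clock: 14.7
tool_pos: [0.5657, -0.004, 0.1004]
orientation: [-180.0, -0.1, -179.9]
force: [0.7, 0.3, 1.0]
opening: 0.0882
gripper_force: 0.0
```

Request:
step_arm(
  steps=[
    [[0.05, -0.3, 0, 0, 0, 0], [0.1, -0.6, 0, 0, 0, 0], [0.15, -0.94, 0, 0, 0, 0], [0.15, -0.94, 0, 0, 0, 0], [0.15, -0.94, 0, 0, 0, 0]],
  ],
)

```text
clock: 15.2
tool_pos: [0.551, -0.098, 0.1007]
orientation: [-180.0, -0.1, 179.9]
force: [0.7, 0.6, 0.8]
opening: 0.0877
gripper_force: 0.0
```

Request:
step_arm(
  steps=[
    [[0, 0, 0.25, 0, 0, 0], [0, 0, 0.45, 0, 0, 0], [0, 0, 0.57, 0, 0, 0], [0, 0, 0.64, 0, 0, 0], [0, 0, 0.64, 0, 0, 0], [0, 0, 0.64, 0, 0, 0]],
  ],
  jaw=100,
)

```text
clock: 15.8
tool_pos: [0.5524, -0.097, 0.0383]
orientation: [-180.0, 0.0, -179.9]
force: [0.2, -0.0, 0.4]
opening: 0.054
gripper_force: 0.0
```

Request:
step_arm(
  steps=[
    [[0, 0, 0, 0, 0, 0], [0, 0, 0, 0, 0, 0], [0, 0, 0, 0, 0, 0], [0, 0, 0, 0, 0, 0], [0, 0, 0, 0, 0, 0], [0, 0, 0, 0, 0, 0], [0, 0, 0, 0, 0, 0], [0, 0, 0, 0, 0, 0]],
  ],
  jaw=255,
)

```text
clock: 16.6
tool_pos: [0.5519, -0.0973, 0.038]
orientation: [-180.0, 0.0, -180.0]
force: [-1.2, -0.4, 2.2]
opening: 0.0161
gripper_force: 30.0
```

Request:
step_arm(
  steps=[
    [[0, 0, -0.05, 0, 0, 0], [0, 0, -0.15, 0, 0, 0], [0, 0, -0.3, 0, 0, 0], [0, 0, -0.5, 0, 0, 0], [0, 0, -0.65, 0, 0, 0], [0, 0, -0.7, 0, 0, 0], [0, 0, -0.7, 0, 0, 0], [0, 0, -0.7, 0, 0, 0]],
  ],
)

```text
clock: 17.4
tool_pos: [0.5514, -0.0972, 0.1074]
orientation: [180.0, -0.0, -180.0]
force: [0.3, -1.4, 0.2]
opening: 0.0161
gripper_force: 30.0
```

Request:
step_arm(
  steps=[
    [[-0.1, -0.02, 0, 0, 0, 0], [-0.3, -0.06, 0, 0, 0, 0], [-0.5, -0.1, 0, 0, 0, 0], [-0.7, -0.14, 0, 0, 0, 0], [-0.89, -0.17, 0, 0, 0, 0]],
  ],
)

```text
clock: 17.9
tool_pos: [0.642, -0.1147, 0.1067]
orientation: [-180.0, -0.1, -180.0]
force: [0.3, -0.3, -1.0]
opening: 0.0155
gripper_force: 30.0
```

Request:
step_arm(
  steps=[
    [[-0.2, -0.04, 0, 0, 0, 0], [-0.4, -0.08, 0, 0, 0, 0], [-0.6, -0.12, 0, 0, 0, 0], [-0.8, -0.15, 0, 0, 0, 0], [-0.89, -0.17, 0, 0, 0, 0], [-0.89, -0.17, 0, 0, 0, 0], [-0.89, -0.17, 0, 0, 0, 0]],
  ],
)

```text
clock: 18.6
tool_pos: [0.7293, -0.1312, 0.1069]
orientation: [180.0, -0.1, -180.0]
force: [-0.4, -0.1, -0.8]
opening: 0.0159
gripper_force: 30.0
```

```bash
python3 - <<'E'
from h import *
p,d=snapshot('scene');q,e=snapshot('wrist');o=get_obs();print(o['tool_pos'],o['force'],o['opening'],o['gripper_force'])
a=cv2.resize(p[140:340,120:420],(560,373),interpolation=2)
cv2.imwrite('pics/s4.png',np.vstack([a,cv2.resize(q,(300,225))]) [:,:,::-1] if 0 else a[:,:,::-1])
E
```

```text
[ 0.7292204  -0.13107918  0.10778349] [-1.07223778 -0.04033633  0.32071378] 0.015736286197972932 29.99053716659546
```

View pics/s4.png

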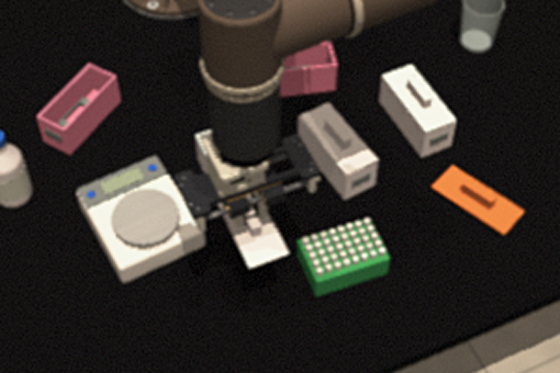

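The picture shows the lid hanging level at about (255,245), between the balance and the rack, with clear bench below. I lower it there.

Request:
step_arm(
  steps=[
    [[0, 0, 0.15, 0, 0, 0], [0, 0, 0.4, 0, 0, 0], [0, 0, 0.65, 0, 0, 0], [0, 0, 0.85, 0, 0, 0], [0, 0, 0.95, 0, 0, 0], [0, 0, 1.0, 0, 0, 0], [0, 0, 1.0, 0, 0, 0]],
  ],
)

```text
clock: 19.4
tool_pos: [0.7297, -0.1311, 0.0075]
orientation: [-180.0, -0.0, -179.9]
force: [-1.4, -0.8, -0.0]
opening: 0.0155
gripper_force: 30.0
```

Request:
step_arm(
  steps=[
    [[0, 0, 0.06, 0, 0, 0], [0, 0, 0.12, 0, 0, 0], [0, 0, 0.17, 0, 0, 0], [0, 0, 0.21, 0, 0, 0], [0, 0, 0.24, 0, 0, 0], [0, 0, 0.265, 0, 0, 0], [0, 0, 0.265, 0, 0, 0], [0, 0, 0.265, 0, 0, 0]],
  ],
)

```text
clock: 20.2
tool_pos: [0.73, -0.1312, -0.0185]
orientation: [-180.0, 0.0, -179.9]
force: [0.0, 0.7, -1.1]
opening: 0.0154
gripper_force: 30.0
```

Request:
step_arm(
  steps=[
    [[0, 0, 0.007, 0, 0, 0], [0, 0, 0.015, 0, 0, 0], [0, 0, 0.015, 0, 0, 0], [0, 0, 0.015, 0, 0, 0]],
  ],
)

```text
clock: 20.6
tool_pos: [0.7301, -0.1312, -0.0199]
orientation: [-180.0, 0.0, -180.0]
force: [0.8, -0.5, 0.2]
opening: 0.016
gripper_force: 30.0
```

Request:
step_arm(
  steps=[
    [[0, 0, 0, 0, 0, 0], [0, 0, 0, 0, 0, 0], [0, 0, 0, 0, 0, 0], [0, 0, 0, 0, 0, 0]],
  ],
  jaw=120,
)

```text
clock: 21.0
tool_pos: [0.7299, -0.1312, -0.0202]
orientation: [180.0, -0.0, -180.0]
force: [0.4, 0.2, -0.3]
opening: 0.0419
gripper_force: 0.0
```

Request:
step_arm(
  steps=[
    [[0, 0, -0.1, 0, 0, 0], [0, 0, -0.3, 0, 0, 0], [0, 0, -0.6, 0, 0, 0], [0, 0, -1.0, 0, 0, 0], [0, 0, -1.0, 0, 0, 0], [0, 0, -1.0, 0, 0, 0]],
  ],
)

```text
clock: 21.6
tool_pos: [0.7309, -0.1311, 0.0823]
orientation: [180.0, 0.2, -180.0]
force: [-0.6, 0.1, -1.6]
opening: 0.0466
gripper_force: 0.0
```

The lid is on the bench. I move back over C and turn the tool 90° so the fingers close along the box's length.

Request:
step_arm(
  steps=[
    [[0.2, 0.04, 0, 0, 0, 0], [0.55, 0.1, 0, 0, 0, 0], [0.89, 0.17, 0, 0, 0, 0]],
  ],
)

```text
clock: 21.9
tool_pos: [0.6388, -0.1142, 0.0783]
orientation: [-180.0, -0.1, -180.0]
force: [-0.1, 0.1, 0.2]
opening: 0.0462
gripper_force: 0.0
```

Request:
step_arm(
  steps=[
    [[0.35, 0.07, 0, 0, 0, 0], [0.7, 0.13, 0, 0, 0, 0], [0.89, 0.17, 0, 0, 0, 0]],
  ],
)

```text
clock: 22.2
tool_pos: [0.5483, -0.0971, 0.0791]
orientation: [180.0, -0.1, -180.0]
force: [0.8, -0.5, 0.8]
opening: 0.0462
gripper_force: 0.0
```

Request:
step_arm(
  steps=[
    [[0, 0, 0, 0, 0, -0.2], [0, 0, 0, 0, 0, -0.5], [0, 0, 0, 0, 0, -0.79]],
  ],
)

```text
clock: 22.5
tool_pos: [0.551, -0.0973, 0.0794]
orientation: [180.0, -0.1, -157.0]
force: [0.5, -1.2, -0.2]
opening: 0.0463
gripper_force: 0.0
```

Request:
step_arm(
  steps=[
    [[0, 0, 0, 0, 0, -0.27], [0, 0, 0, 0, 0, -0.54], [0, 0, 0, 0, 0, -0.78]],
  ],
)

```text
clock: 22.8
tool_pos: [0.551, -0.0973, 0.0791]
orientation: [179.9, -0.1, -134.7]
force: [0.5, 0.5, 0.8]
opening: 0.0462
gripper_force: 0.0
```

Request:
step_arm(
  steps=[
    [[0, 0, 0, 0, 0, -0.27], [0, 0, 0, 0, 0, -0.54], [0, 0, 0, 0, 0, -0.79]],
  ],
)

```text
clock: 23.1
tool_pos: [0.551, -0.0974, 0.079]
orientation: [179.9, -0.0, -112.0]
force: [-0.2, -0.0, 0.3]
opening: 0.0462
gripper_force: 0.0
```

Request:
step_arm(
  steps=[
    [[0, 0, 0, 0, 0, -0.27], [0, 0, 0, 0, 0, -0.54], [0, 0, 0, 0, 0, -0.78], [0, 0, 0, 0, 0, -0.78], [0, 0, 0, 0, 0, -0.78]],
  ],
  jaw=70,
)

```text
clock: 23.6
tool_pos: [0.5514, -0.0973, 0.0793]
orientation: [179.9, -0.0, -90.2]
force: [0.3, -0.3, 0.1]
opening: 0.0634
gripper_force: 0.0
```

```bash
python3 - <<'E'
from h import *
o=get_obs();cc=cam('wrist');q,e=snapshot('wrist');print(o['tool_pos'],o['orientation'],o['opening'],o['joint_pos'].round(1))
W=cloud('wrist',e,cc);cv2.imwrite('pics/w5.png',q[:,:,::-1])
D=W[...,:2]-[.5515,-.0974]
m=(np.hypot(D[...,0],D[...,1])<.06)&(W[...,2]>.05)&(W[...,2]<.08)
m2=(np.hypot(D[...,0],D[...,1])<.027)&(W[...,2]>.058)&(W[...,2]<.07)
P=W[m2];print(len(P),P.mean(0),P.min(0),P.max(0))
p,d=snapshot('top');X=cloud('top',d);
for nm,cx,cy in(('C',.5515,-.0974),('lid',.73,-.131)):
    k=(abs(X[...,0]-cx)<.09)&(abs(X[...,1]-cy)<.045)&(X[...,2]>.006)&(X[...,2]<.08);print(nm,k.sum(),X[k].min(0).round(3),X[k].max(0).round(3))
E
```

```text
[ 0.55137192 -0.09730877  0.07934866] [ 1.79937326e+02 -2.98381884e-03 -9.02086315e+01] 0.06337758366149127 [ 10.   15.3 -22.2  -0.  -52.6 -10.2]
3700 [ 0.55209543 -0.09844246  0.06334627] [ 0.53007055 -0.11909031  0.05807434] [ 0.57393093 -0.07045405  0.06563287]
C 20 [ 0.479 -0.101  0.008] [ 0.536 -0.054  0.065]
lid 556 [ 0.689 -0.164  0.006] [ 0.82  -0.088  0.043]
```

View pics/w5.png

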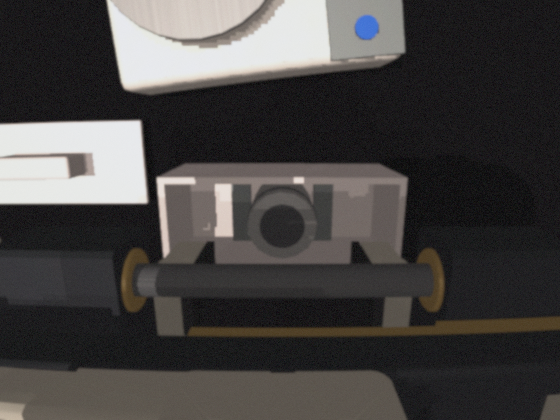

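The view shows the open box with the canister's round top at (282,225), centred between the fingers at x ≈ 0.552, and the lid lying flat on the bench. I go down and grip the canister.

Request:
step_arm(
  steps=[
    [[0, 0, 0.2, 0, 0, 0], [0, 0, 0.4, 0, 0, 0], [0, 0, 0.55, 0, 0, 0], [0, 0, 0.68, 0, 0, 0], [0, 0, 0.8, 0, 0, 0], [0, 0, 0.87, 0, 0, 0], [0, 0, 0.91, 0, 0, 0], [0, 0, 0.91, 0, 0, 0], [0, 0, 0.91, 0, 0, 0]],
  ],
)

```text
clock: 24.6
tool_pos: [0.5523, -0.0973, -0.0107]
orientation: [-180.0, 0.0, -90.0]
force: [-0.5, -0.5, 0.6]
opening: 0.0638
gripper_force: 0.0
```

Request:
step_arm(
  steps=[
    [[0, 0, 0, 0, 0, 0], [0, 0, 0, 0, 0, 0], [0, 0, 0, 0, 0, 0], [0, 0, 0, 0, 0, 0], [0, 0, 0, 0, 0, 0], [0, 0, 0, 0, 0, 0]],
  ],
  jaw=255,
)

```text
clock: 25.2
tool_pos: [0.5519, -0.0973, -0.0108]
orientation: [-180.0, -0.0, -90.0]
force: [-2.1, 0.9, 5.4]
opening: 0.0434
gripper_force: 30.0
```

Request:
step_arm(
  steps=[
    [[0, 0, -0.05, 0, 0, 0], [0, 0, -0.15, 0, 0, 0], [0, 0, -0.3, 0, 0, 0], [0, 0, -0.5, 0, 0, 0], [0, 0, -0.7, 0, 0, 0], [0, 0, -0.88, 0, 0, 0], [0, 0, -1.0, 0, 0, 0], [0, 0, -1.0, 0, 0, 0], [0, 0, -1.0, 0, 0, 0], [0, 0, -1.0, 0, 0, 0]],
  ],
)

```text
clock: 26.2
tool_pos: [0.5509, -0.0973, 0.0877]
orientation: [179.9, 0.0, -90.0]
force: [-0.5, -0.5, -6.1]
opening: 0.0433
gripper_force: 30.0
```

Request:
step_arm(
  steps=[
    [[0.1, -0.03, 0, 0, 0, 0], [0.25, -0.08, 0, 0, 0, 0], [0.45, -0.14, 0, 0, 0, 0], [0.65, -0.2, 0, 0, 0, 0], [0.81, -0.25, 0, 0, 0, 0]],
  ],
)

```text
clock: 26.7
tool_pos: [0.5771, -0.1804, 0.0882]
orientation: [180.0, -0.0, -90.0]
force: [1.1, 0.4, -4.9]
opening: 0.0436
gripper_force: 30.0
```

Request:
step_arm(
  steps=[
    [[0.18, -0.05, 0, 0, 0, 0], [0.38, -0.12, 0, 0, 0, 0], [0.58, -0.18, 0, 0, 0, 0], [0.72, -0.22, 0, 0, 0, 0], [0.81, -0.25, 0, 0, 0, 0], [0.81, -0.25, 0, 0, 0, 0], [0.81, -0.25, 0, 0, 0, 0], [0.81, -0.25, 0, 0, 0, 0]],
  ],
)

```text
clock: 27.5
tool_pos: [0.6017, -0.2587, 0.0888]
orientation: [180.0, 0.0, -90.0]
force: [-0.5, 0.1, -5.0]
opening: 0.0436
gripper_force: 30.0
```

```bash
python3 - <<'E'
from h import *
o=get_obs();cc=cam('wrist');q,e=snapshot('wrist');print(o['tool_pos'],o['opening'],o['force'],o['gripper_force'])
p,d=snapshot('scene');X=cloud('scene',d)
a=cv2.resize(p[180:300,140:280],(560,480),interpolation=2);cv2.imwrite('pics/s6.png',np.hstack([a,cv2.resize(q,(240,180))]) [:,:,::-1] if 0 else a[:,:,::-1])
D=X-[.6013,-.26,0];m=(np.hypot(D[...,0],D[...,1])<.025)&(X[...,2]>.08)&(X[...,2]<.11);print('foot z',np.sort(X[m][:,2])[:8].round(3))
E
```

```text
[ 0.6016771  -0.25869238  0.08884667] 0.04362997875772987 [-0.4939065   0.14333197 -4.98323566] 29.998548924922943
foot z []
```

View pics/s6.png

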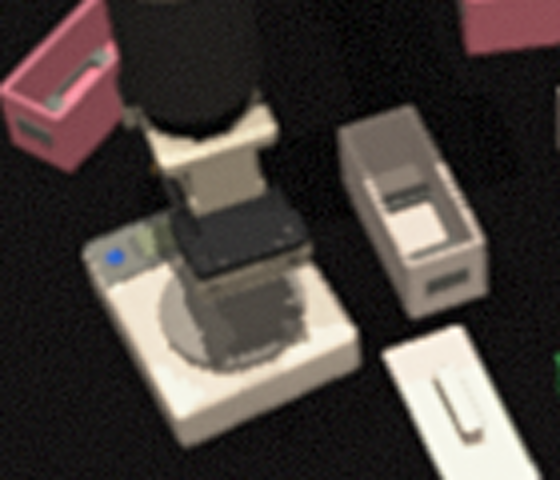

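The box stands open and empty, the lid lies flat, and the gripper with the canister is over the pan at about (245,300). The measured 5 N matches a loaded canister. I lower it gently.

Request:
step_arm(
  steps=[
    [[0, 0, 0.06, 0, 0, 0], [0, 0, 0.13, 0, 0, 0], [0, 0, 0.2, 0, 0, 0], [0, 0, 0.26, 0, 0, 0], [0, 0, 0.31, 0, 0, 0], [0, 0, 0.34, 0, 0, 0], [0, 0, 0.36, 0, 0, 0], [0, 0, 0.37, 0, 0, 0], [0, 0, 0.37, 0, 0, 0], [0, 0, 0.37, 0, 0, 0]],
  ],
)

```text
clock: 28.6
tool_pos: [0.602, -0.2593, 0.0521]
orientation: [-180.0, -0.0, -90.0]
force: [0.0, 0.3, -5.0]
opening: 0.0436
gripper_force: 30.0
```

Request:
step_arm(
  steps=[
    [[0, 0, 0.01, 0, 0, 0], [0, 0, 0.02, 0, 0, 0], [0, 0, 0.03, 0, 0, 0], [0, 0, 0.035, 0, 0, 0], [0, 0, 0.035, 0, 0, 0], [0, 0, 0.035, 0, 0, 0], [0, 0, 0.035, 0, 0, 0]],
  ],
)

```text
clock: 29.3
tool_pos: [0.602, -0.2593, 0.0486]
orientation: [-180.0, -0.0, -90.0]
force: [-0.7, -0.2, -2.2]
opening: 0.0436
gripper_force: 30.0
```

Request:
step_arm(
  steps=[
    [[0, 0, 0.005, 0, 0, 0], [0, 0, 0.01, 0, 0, 0], [0, 0, 0.015, 0, 0, 0], [0, 0, 0.018, 0, 0, 0], [0, 0, 0.018, 0, 0, 0], [0, 0, 0.018, 0, 0, 0], [0, 0, 0.018, 0, 0, 0]],
  ],
)

```text
clock: 30.0
tool_pos: [0.602, -0.2593, 0.0467]
orientation: [-180.0, -0.0, -90.0]
force: [-0.7, 1.8, 0.5]
opening: 0.0436
gripper_force: 30.0
```

Request:
step_arm(
  steps=[
    [[0, 0, 0, 0, 0, 0], [0, 0, 0, 0, 0, 0], [0, 0, 0, 0, 0, 0], [0, 0, 0, 0, 0, 0], [0, 0, 0, 0, 0, 0], [0, 0, 0, 0, 0, 0]],
  ],
  jaw=0,
)

```text
clock: 30.6
tool_pos: [0.6019, -0.2593, 0.0466]
orientation: [-180.0, -0.0, -90.0]
force: [-0.9, 0.4, -0.3]
opening: 0.085
gripper_force: 0.0
```

Request:
step_arm(
  steps=[
    [[0, 0, -0.05, 0, 0, 0], [0, 0, -0.15, 0, 0, 0], [0, 0, -0.35, 0, 0, 0], [0, 0, -0.6, 0, 0, 0], [0, 0, -0.85, 0, 0, 0], [0, 0, -1.0, 0, 0, 0], [0, 0, -1.0, 0, 0, 0]],
  ],
)

```text
clock: 31.3
tool_pos: [0.6036, -0.2598, 0.1506]
orientation: [-179.7, -0.1, -90.0]
force: [0.8, 0.4, -0.2]
opening: 0.0874
gripper_force: 0.0
```

Request:
step_arm(
  steps=[
    [[-0.3, 0, -0.1, 0, 0, 0], [-0.6, 0, -0.2, 0, 0, 0], [-0.9, 0, -0.3, 0, 0, 0], [-1.0, 0.2, -0.3, 0, 0, 0], [-1.0, 0.4, -0.3, 0, 0, 0], [-1.0, 0.6, -0.3, 0, 0, 0], [-1.0, 0.6, -0.3, 0, 0, 0]],
  ],
)

```text
clock: 32.0
tool_pos: [0.5397, -0.159, 0.1769]
orientation: [180.0, 0.0, -90.0]
force: [0.3, 0.0, 0.1]
opening: 0.0872
gripper_force: 0.0
```

```bash
python3 - <<'E'
from h import *
p,d=snapshot('scene');X=cloud('scene',d);o=get_obs();print(o['clock'],o['force'])
cv2.imwrite('pics/s7.png',cv2.resize(p[130:310,80:420],(800,424),interpolation=2)[:,:,::-1])
D=X-[.6013,-.26,0];r=np.hypot(D[...,0],D[...,1])
m=(r<.035)&(X[...,2]>.115)&(X[...,2]<.14);print('can top',m.sum(),X[m].mean(0).round(4),X[m].min(0).round(3),X[m].max(0).round(3))
m=(r>.028)&(r<.05)&(X[...,2]>.05)&(X[...,2]<.075);print('pan z',np.median(X[m][:,2]))
E
```

```text
32.05 [ 0.01477597 -0.17941373 -0.13564986]
can top 152 [ 0.6059 -0.2594  0.1201] [ 0.582 -0.281  0.115] [ 0.628 -0.237  0.129]
pan z 0.05922642430785985
```

View pics/s7.png

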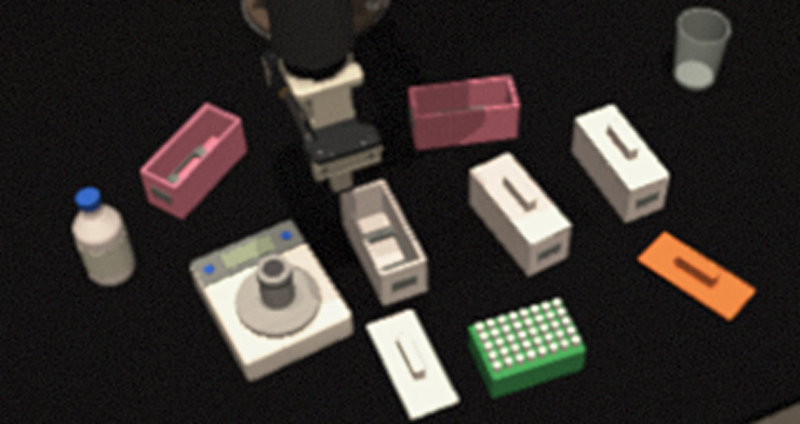

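The picture shows the canister upright at the centre of the pan (275,280), C open and standing, its lid on the bench at (410,360), and the other two boxes closed. The bystanders and look-alikes have not moved.

```bash
python3 -c "
from plant import *
print(close_job())"
```

```text
the job is handed in; nothing more can be done
None
```

The job is handed in at 32 s: the box nearest the balance pulled 9 N against 3.6 N for the middle one (I left the third unlifted, as only one is loaded), so its canister now stands on the pan, its lid lies on the bench, and the other two boxes are still closed.

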